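# Set the scraper pressure of a bench litho press by gauge drag

## Task

Set the pressure of the little lithography press: swing the tommy bar on top round to bring the wooden scraper bar down on the flat steel gauge under it, until the gauge just drags when you draw it a little toward you by its upturned tab - neither loose nor jammed. Leave the gauge nipped there so that I can check the setting, never screw down hard on it, and do not knock the things standing round the press.

Things in the scene. Friction and masses are not known exactly. Their poses are not given: they have to be found in the camera images.
- press: Bench lithography press, fixed; grey frame, 300 x 196 mm (x -180 to +120 mm). Origin on the table straight under screw and scraper bar; +x to the rear, away from the operator; z up. Uprights x within +-46, outside y = +-84 mm; crosshead top at z = 180 mm, x within +-27, y within +-99 mm; boss to z = 192 mm. Under the crosshead hang a dark nut plate and the sprung scraper box.
- screw_axis (a point): Point on the vertical screw axis at the height of the tommy bar, 213 mm above the table. Turning clockwise seen from above lowers the scraper, 5 mm a turn; anticlockwise raises it. The screw stays where it is left; 2 to 3 N near the bar ends turns it, and the effort does not change noticeably when the scraper meets the gauge: the feel is in the gauge only.
- bar_end (a point): Centre of one of the two ball ends (20 mm diameter) of the tommy bar: a straight horizontal steel bar of 10 mm diameter through the screw head, the two balls 62 mm from the screw axis on either side, 213 mm above the table. The bar only turns; it does not rise or sink. The hub is 27 mm in diameter.
- nip (a point): Point of the bed's top face under the scraper bar (136 mm wooden bar across y, lower edge 6 mm radius). At the start the bar's edge is 1 to 6 mm above the gauge. How far it stands out of its box was reset lately, so the tommy bar's angle does not tell the gap. After touching, the nip force grows about 5.5 N per mm of screw travel (7 N per quarter turn).
- press_bed: The press's flat plywood bed, 290 x 150 x 12 mm, fixed; origin at the centre of its underside, 26 mm above the table; its top is 38 mm above the table. It lies lengthwise along the press's x.
- gauge: Loose setting gauge: flat steel strip 240 x 26 mm, 5 mm thick, 160 g, lying on the bed along the press's x, under the scraper bar. Origin: centre of the strip's underside; x along the strip toward the rear, z up. At its front end (x = -118 mm) a tab is bent up. Loose, it slides with about 1 N. It is set right when a slow steady pull of about 4 to 9 N at the tab is needed to slide it.
- gauge_tab (a point): Top edge of the gauge's upturned tab, on its rear face (toward the scraper), mid width. Tab 26 mm wide, 4 mm thick; its top is 36 mm above the bed, 31 mm above the strip's upper face. It can be hooked from behind with closed fingertips and drawn to the front; at the start some 85 mm of strip lie clear between tab and uprights.
- paint_bottle: Bystander: small dark paint bottle with black cap, 42 mm diameter, 100 mm high, left of the press. Origin at the centre of its base.
- tape_roll: Bystander: roll of masking tape lying flat, 104 mm diameter, 25 mm high. Origin at the centre of its underside.
- card_tube: Bystander: upright card tube, 70 mm diameter, 113 mm high. Origin at the centre of its base.

How it is judged:
By the outcome, as a careful person would: the job done as asked, in the order asked, and still so for the second after the job is handed in, with the robot touching nothing.
It also fails if it takes over 72 s, if anything falls off the work surface, if the arm or the gripper's body presses on something with over 40 N, if the wrist force passes 120 N, or if a joint passes its speed limit or range.

## Robot

A 6-joint arm with a two-finger parallel gripper is mounted at the origin on a cart in front of the work surface, level with it; the furniture and walls round the work are solid. World frame = base frame: x ahead of the robot, y to its left, z up, the work surface at z = 0. Lengths are in m, angles in rad, forces in N, time in s.
With the tool pointing down it reaches from about 0.35 to 0.775 m from the base axis. Payload 5.5 kg.
Tool frame: the origin (TCP) lies at the very end of the fingers, on their centre line; the grasp point (between the pads) lies 19 mm behind it; z points along the fingers, y is the line along which they close (so a half turn about z gives the same grasp; the last joint's range is limited). The gripper opens to 85 mm and grips with 20 to 120 N. Pads are 22 mm wide; open, the fingers measure 114 mm over their backs; the gripper's body (76 mm by 85 mm) begins 54 mm behind the grasp point. The pads swing forward as they close: fully open they stand 13 mm farther back than shut.
Start: joints at [-1.401, 0.313, 0.046, 1.304, 0, 1.431], TCP at [0.175, -0.548, 0.231] pointing down, gripper open.
Joint ranges: [-2.76, 2.76], [-0.86, 1.69], [-1.03, 1.26], [-2.2, 2.34], [-1.47, 1.5], [-3.14, 3.14]. Speed limits (rad/s): [2.57, 2.57, 3.14, 3.14, 3.14, 3.14].

## Interface

Orientations are given as a unit quaternion [w, x, y, z].
In Python, from workcell import env, imaging, ticket gives the robot as it stands. The module is installed in compiled form; this text tells all that it offers.
- The arm moves only by the tool apply_moves, never from a script. Its argument "rows" is a list of rows, each an object with "xyz": the shift along the tool's x, y, z in mm, a list of three; "turn": the turn, a rotation vector about the tool's x, y, z in rad, a list of three; "grip": the opening, from 0 (shut) to 1 (fully open). A call has 1 to 12 rows; each row is the pose to reach, as a shift and turn from the pose commanded when the call began, along the tool's axes at that moment; what a row does not reach only later rows make up. A row lasts 1/12 s, in which the tool goes at most 41.7 mm and 7.16 degrees, less where a joint would pass 70% of its speed; a pose out of reach is approached as far as the arm can. A call with a gripper value outside its range is refused whole. The fingers move at their own pace and stop on an object; "force" is the grip in N (left out, the last holds). Time passes only in rows, so rows that repeat a pose let the fingers close. It gives the time, the measured TCP pose, the force, the opening and the grip force at its end, in the units of the state.
- env.get_state(): the state, without advancing time (a new reading comes with each control period).
- imaging.read_camera(name): name is "side" or "top" or "wrist"; returns a dict with "color" (384x512x3 uint8, blue, green, red), "z_map" (384x512 float32, m along the optical axis (not along the pixel's ray), 0 where there is no reading), "camera_matrix" (3x3 intrinsics, pixels), "view" (4x4, takes a point from world to camera coordinates). Camera axes: x right, y down, z forward; pixel columns grow to the right and rows downward; lengths in m; the calibration is good to about 2 mm. A picture is of the moment at which its call begins.
- ticket.hand_in(): hands the job in; it is judged then, once.
The state is a dict: "clock": time; "joint_pos": joint angles; "qvel": joint speeds; "tau": joint torques, N m; "tcp_pos": TCP position; "orientation": TCP orientation; "wrist_force": force on the tool from outside, world axes, zero at the start; "ft_torque": the same for the moment, N m; "finger_gap": finger opening in m; "grip_force": force on a finger pad.
Only numpy, scipy, OpenCV 4.12 (cv2) and the standard library are available. Lean on these libraries where they do the work, as an engineer would, in place of code of your own. Each camera call takes 0.05 s, during which the arm holds its last target. There are 200 camera calls.

## Working session

There is one attempt and no reset: what is moved stays moved. The work goes in short steps, Python scripts to look and compute and a tool call to move; the robot and the scene stay as the last step left them, time stands still between calls to the robot, and variables do not carry over. Pictures are saved under pics/ and viewed, at most 10 in all, crops included, and the job is handed in when it is done.

Besides the shell and the picture viewer there is one more tool, called after ">>>" as name([rows], argument=value, ...), one row to a line, values as JSON. apply_moves: Moves the arm, as the interface text tells. Its arguments: {"type":"object","properties":{"rows":{"type":"array"},"force":{"type":"number"}},"required":["rows"]}

```bash
mkdir -p pics; cat > h.py <<'E'
import numpy as np, cv2
from workcell import env, imaging, ticket
def cam(n,save=None):
    c=imaging.read_camera(n)
    if save: cv2.imwrite(f'pics/{save}.png',c['color'])
    return c
def pts(c):
    z=c['z_map'];K=c['camera_matrix'];v,u=np.indices(z.shape)
    P=np.stack([(u-K[0,2])/K[0,0]*z,(v-K[1,2])/K[1,1]*z,z],-1)
    V=c['view'];return (P-V[:3,3])@V[:3,:3]
def ray(c,u,v,h):
    K=c['camera_matrix'];V=c['view'];R=V[:3,:3];o=-R.T@V[:3,3]
    d=R.T@np.array([(u-K[0,2])/K[0,0],(v-K[1,2])/K[1,1],1]);return o+d*(h-o[2])/d[2]
E
python3 - <<'E'
from h import *
s=env.get_state();print(s)
for n in('top','side'):
    c=cam(n,n+'0');np.savez(n+'0.npz',**c);V=c['view'];print(n,-V[:3,:3].T@V[:3,3],V[2,:3])
a=cv2.imread('pics/top0.png');b=cv2.imread('pics/side0.png')
E
```

```text
{'clock': 0.0, 'joint_pos': array([-1.40057985e+00,  3.13991355e-01,  4.49622218e-02,  1.30359090e+00,
       -8.55102335e-06,  1.43117542e+00]), 'qvel': array([ 7.02599324e-04,  7.21954240e-04, -6.66207263e-04, -8.90081817e-06,
        1.32059411e-03, -2.89782990e-04]), 'tau': array([-4.48909332e-04, -4.80628395e+01,  2.98530668e+01,  1.95503508e-02,
       -1.10545359e-04, -3.03829793e-06]), 'tcp_pos': array([ 0.17520837, -0.54711455,  0.23040716]), 'orientation': array([-9.11681195e-04,  9.88023668e-01,  1.54299705e-01, -1.82237978e-05]), 'wrist_force': array([ 0.40496348,  0.08460231, -0.55505031]), 'ft_torque': array([-0.0239916 ,  0.03370101, -0.0413769 ]), 'grip_force': 0.0, 'finger_gap': 0.0854771064017494}
top [0.34553988 0.05838932 0.93897945] [ 0.29842724 -0.09168282 -0.95001865]
side [0.2748422  0.6860438  0.64332662] [ 0.35911483 -0.7552572  -0.54829107]
```

View pics/top0.png

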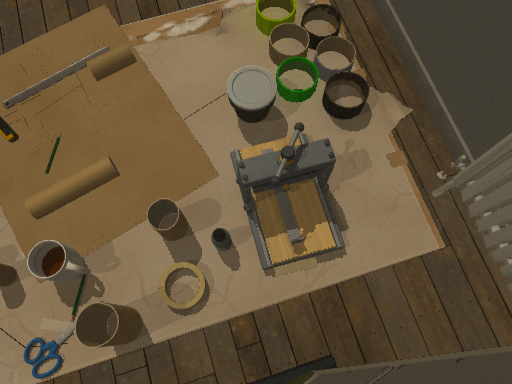

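View pics/side0.png

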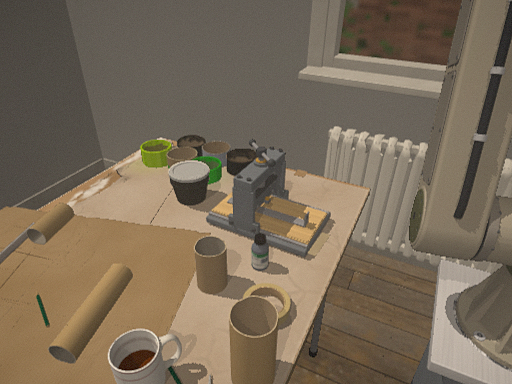

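The top view shows the press at (290,200), with tommy bar balls near (299,127) and (280,171), the hub near (288,152) and the tab near (297,236). The bottle is at (221,238), the tape at (183,287) and the tube at (164,215).

```bash
python3 - <<'E'
from h import *
c=dict(np.load('top0.npz'));P=pts(c)
im=c['color'][110:280,190:360];cv2.imwrite('pics/crop.png',cv2.resize(im,None,fx=3.5,fy=3.5,interpolation=cv2.INTER_CUBIC))
for u,v in[(299,127),(288,152),(280,171),(297,236),(221,236),(183,270),(164,205),(240,158),(332,147),(266,264),(341,243),(245,180)]:
    print(u,v,P[v,u].round(3))
# points above 0.2
X=P[100:290,220:360].reshape(-1,3)
for lo,hi in((.2,.232),(.17,.186)):
    m=(X[:,2]>lo)&(X[:,2]<hi);Q=X[m];print(lo,len(Q),Q.mean(0),cv2.minAreaRect(Q[:,:2].astype(np.float32)*1000))
E
```

```text
299 127 [ 0.677 -0.139  0.221]
288 152 [ 0.631 -0.1    0.227]
280 171 [ 0.602 -0.074  0.218]
297 236 [ 0.503 -0.091  0.045]
221 236 [0.544 0.071 0.092]
183 270 [ 0.517  0.179 -0.004]
164 205 [0.658 0.173 0.066]
240 158 [ 0.729 -0.027  0.033]
332 147 [ 0.701 -0.261 -0.001]
266 264 [ 0.468 -0.006  0.025]
341 243 [ 0.46  -0.184  0.026]
245 180 [ 0.619 -0.008  0.18 ]
0.2 510 [ 0.63118248 -0.09842616  0.21951143] ((633.2443237304688, -99.94622802734375), (25.559410095214844, 141.0065155029297), 45.90339660644531)
0.17 2036 [ 0.63130782 -0.09875066  0.17961969] ((633.965087890625, -100.31449127197266), (197.6374053955078, 54.82355499267578), 87.73916625976562)
```

View pics/crop.png

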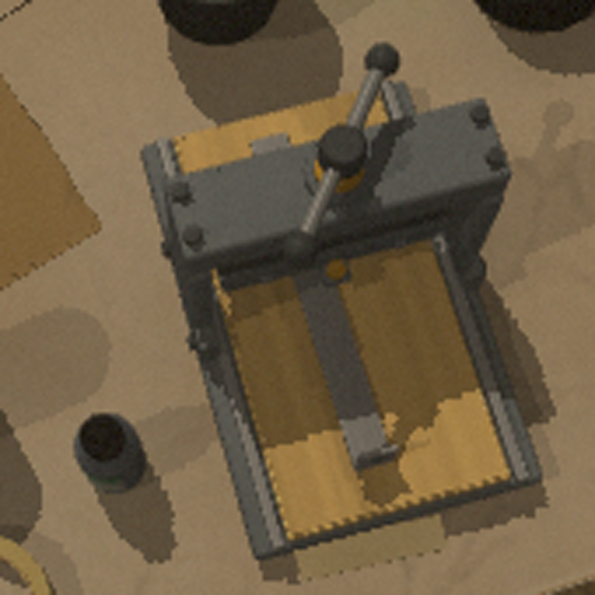

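>>> apply_moves([
  {"xyz": [30,-21,-20],"turn": [0,0,0.05],"grip": 0},
  {"xyz": [60,-42,-40],"turn": [0,0,0.1],"grip": 0},
  {"xyz": [90,-63,-60],"turn": [0,0,0.16],"grip": 0},
  {"xyz": [120,-84,-60],"turn": [0,0,0.22],"grip": 0},
  {"xyz": [150,-105,-60],"turn": [0,0,0.28],"grip": 0},
  {"xyz": [180,-126,-60],"turn": [0,0,0.31],"grip": 0},
  {"xyz": [210,-147,-60],"turn": [0,0,0.31],"grip": 0},
  {"xyz": [240,-168,-60],"turn": [0,0,0.31],"grip": 0},
  {"xyz": [270,-190,-60],"turn": [0,0,0.31],"grip": 0},
  {"xyz": [305,-214,-60],"turn": [0,0,0.31],"grip": 0},
  {"xyz": [305,-214,-60],"turn": [0,0,0.31],"grip": 0},
  {"xyz": [305,-214,-60],"turn": [0,0,0.31],"grip": 0},
])

```text
clock: 1.1
tcp_pos: [0.4015, -0.2488, 0.2911]
orientation: [-0.0, 1.0, 0.003, -0.0]
wrist_force: [0.1, -0.9, -0.2]
finger_gap: 0.0
grip_force: 0.0
```

```bash
python3 - <<'E'
from h import *
s=env.get_state();print(s['clock'],s['tcp_pos'],s['orientation'],s['finger_gap'],s['joint_pos'].round(2),s['wrist_force'].round(2))
c=cam('wrist','w0');V=c['view'];print(-V[:3,:3].T@V[:3,3],V[2,:3])
P=pts(c);X=P[c['z_map']>0]
for lo,hi in((.2,.232),(.17,.186),(.065,.08)):
    m=(X[:,2]>lo)&(X[:,2]<hi)&(abs(X[:,1]+.1)<.12)&(X[:,0]>.45);Q=X[m]
    if len(Q)>5: print(lo,len(Q),cv2.minAreaRect(Q[:,:2].astype(np.float32)*1000))
E
```

```text
1.1 [ 0.40145156 -0.2488093   0.29106673] [-1.08773056e-04  9.99996816e-01  2.50707244e-03 -2.67740387e-04] 1.5218077186669009e-05 [-0.72  0.1  -0.07  1.39 -0.    2.41] [ 0.1  -0.87 -0.21]
[ 0.47426772 -0.24835447  0.43421092] [-0.28493187 -0.0016673  -0.95854632]
0.065 123 ((491.5202331542969, -84.48703002929688), (26.3609676361084, 4.005187511444092), 89.66647338867188)
```

View pics/w0.png

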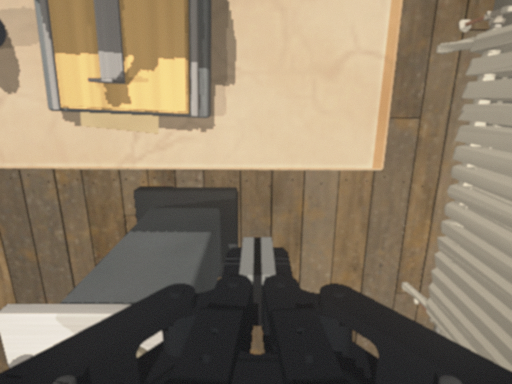

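The wrist picture shows the tab at (110,78), and its depth points put the tab top at about (0.4915, -0.0845). I'll turn the tool a quarter turn (last-joint range) and go in front of the bar.

>>> apply_moves([
  {"xyz": [20,-18,0],"turn": [0,0,-0.124],"grip": 0},
  {"xyz": [40,-36,0],"turn": [0,0,-0.248],"grip": 0},
  {"xyz": [60,-54,0],"turn": [0,0,-0.372],"grip": 0},
  {"xyz": [80,-72,0],"turn": [0,0,-0.496],"grip": 0},
  {"xyz": [100,-90,0],"turn": [0,0,-0.62],"grip": 0},
  {"xyz": [120,-108,0],"turn": [0,0,-0.744],"grip": 0},
  {"xyz": [140,-125,0],"turn": [0,0,-0.868],"grip": 0},
  {"xyz": [160,-142,0],"turn": [0,0,-0.992],"grip": 0},
  {"xyz": [182,-158,0],"turn": [0,0,-1.116],"grip": 0},
  {"xyz": [182,-158,0],"turn": [0,0,-1.24],"grip": 0},
  {"xyz": [182,-158,0],"turn": [0,0,-1.364],"grip": 0},
  {"xyz": [182,-158,0],"turn": [0,0,-1.488],"grip": 0},
])

```text
clock: 2.15
tcp_pos: [0.5825, -0.0948, 0.2904]
orientation: [-0.0, 0.734, 0.679, -0.001]
wrist_force: [0.1, -0.8, 0.6]
finger_gap: 0.0
grip_force: 0.0
```

>>> apply_moves([
  {"xyz": [0,0,20],"turn": [0,0,-0.083],"grip": 0},
  {"xyz": [0,0,50],"turn": [0,0,-0.083],"grip": 0},
  {"xyz": [0,0,80],"turn": [0,0,-0.083],"grip": 0},
  {"xyz": [0,0,89],"turn": [0,0,-0.083],"grip": 0},
  {"xyz": [0,0,89],"turn": [0,0,-0.083],"grip": 0},
])

```text
clock: 2.57
tcp_pos: [0.5802, -0.0942, 0.1991]
orientation: [-0.003, 0.708, 0.706, -0.002]
wrist_force: [-0.4, -0.7, 0.2]
finger_gap: -0.0002
grip_force: 0.0
```

```bash
python3 - <<'E'
from h import *
s=env.get_state();print(s['clock'],s['tcp_pos'],s['orientation'].round(3),s['joint_pos'].round(2),s['wrist_force'].round(2))
p=s['tcp_pos']
for a in range(180,-60,-10):
    q=np.array([.633,-.1])+.047*np.array([np.cos(np.radians(a)),np.sin(np.radians(a))])
    print(a,'toolx(=+y)',round((q[1]-p[1])*1e3),'tooly(=+x)',round((q[0]-p[0])*1e3))
E
```

```text
2.5667 [ 0.58022033 -0.09417352  0.19907355] [-0.003  0.708  0.706 -0.002] [-0.3   0.35  0.02  1.25 -0.    1.28] [-0.38 -0.65  0.17]
180 toolx(=+y) -6 tooly(=+x) 6
170 toolx(=+y) 2 tooly(=+x) 6
160 toolx(=+y) 10 tooly(=+x) 9
150 toolx(=+y) 18 tooly(=+x) 12
140 toolx(=+y) 24 tooly(=+x) 17
130 toolx(=+y) 30 tooly(=+x) 23
120 toolx(=+y) 35 tooly(=+x) 29
110 toolx(=+y) 38 tooly(=+x) 37
100 toolx(=+y) 40 tooly(=+x) 45
90 toolx(=+y) 41 tooly(=+x) 53
80 toolx(=+y) 40 tooly(=+x) 61
70 toolx(=+y) 38 tooly(=+x) 69
60 toolx(=+y) 35 tooly(=+x) 76
50 toolx(=+y) 30 tooly(=+x) 83
40 toolx(=+y) 24 tooly(=+x) 89
30 toolx(=+y) 18 tooly(=+x) 93
20 toolx(=+y) 10 tooly(=+x) 97
10 toolx(=+y) 2 tooly(=+x) 99
0 toolx(=+y) -6 tooly(=+x) 100
-10 toolx(=+y) -14 tooly(=+x) 99
-20 toolx(=+y) -22 tooly(=+x) 97
-30 toolx(=+y) -29 tooly(=+x) 93
-40 toolx(=+y) -36 tooly(=+x) 89
-50 toolx(=+y) -42 tooly(=+x) 83
```

>>> apply_moves([
  {"xyz": [2,6,-3],"turn": [0,0,0],"grip": 0},
  {"xyz": [10,9,-3],"turn": [0,0,0],"grip": 0},
  {"xyz": [18,12,-3],"turn": [0,0,0],"grip": 0},
  {"xyz": [24,17,-3],"turn": [0,0,0],"grip": 0},
  {"xyz": [30,23,-3],"turn": [0,0,0],"grip": 0},
  {"xyz": [35,29,-3],"turn": [0,0,0],"grip": 0},
  {"xyz": [38,37,-3],"turn": [0,0,0],"grip": 0},
  {"xyz": [40,45,-3],"turn": [0,0,0],"grip": 0},
  {"xyz": [41,53,-3],"turn": [0,0,0],"grip": 0},
  {"xyz": [40,61,-3],"turn": [0,0,0],"grip": 0},
  {"xyz": [38,69,-3],"turn": [0,0,0],"grip": 0},
  {"xyz": [35,76,-3],"turn": [0,0,0],"grip": 0},
])

```text
clock: 3.57
tcp_pos: [0.659, -0.0569, 0.2042]
orientation: [-0.001, 0.707, 0.707, -0.0]
wrist_force: [-3.3, 1.3, -0.1]
finger_gap: -0.0001
grip_force: 1.3
```

>>> apply_moves([
  {"xyz": [-5,7,0],"turn": [0,0,0],"grip": 0},
  {"xyz": [-11,13,0],"turn": [0,0,0],"grip": 0},
  {"xyz": [-17,17,0],"turn": [0,0,0],"grip": 0},
  {"xyz": [-25,21,0],"turn": [0,0,0],"grip": 0},
  {"xyz": [-33,23,0],"turn": [0,0,0],"grip": 0},
  {"xyz": [-41,24,0],"turn": [0,0,0],"grip": 0},
  {"xyz": [-49,23,0],"turn": [0,0,0],"grip": 0},
  {"xyz": [-57,21,0],"turn": [0,0,0],"grip": 0},
])

```text
clock: 4.23
tcp_pos: [0.6804, -0.1155, 0.2056]
orientation: [0.001, 0.707, 0.707, 0.001]
wrist_force: [0.7, 3.4, 0.9]
finger_gap: -0.0001
grip_force: 1.7
```

```bash
cat >> h.py <<'E'
def bar():
    c=cam('top');P=pts(c)
    X=P[100:200,250:340].reshape(-1,3)
    # ball ends & bar: height band, ring around the axis
    d=X[:,:2]-[.633,-.1];r=np.hypot(*d.T)
    m=(X[:,2]>.2)&(X[:,2]<.226)&(r>.02)&(r<.075);a=np.degrees(np.arctan2(d[m,1],d[m,0]))
    return m.sum(),np.round(np.histogram(a,36,(-180,180))[0]),c
E
python3 - <<'E'
from h import *
s=env.get_state();print(s['clock'],s['tcp_pos'],s['wrist_force'].round(2))
n,h,c=bar();print(n,h)
cv2.imwrite('pics/t1.png',cv2.resize(c['color'][90:290,190:370],None,fx=3,fy=3))
E
```

```text
4.2333 [ 0.68037473 -0.11552024  0.20563332] [0.68 3.4  0.86]
0 [0 0 0 0 0 0 0 0 0 0 0 0 0 0 0 0 0 0 0 0 0 0 0 0 0 0 0 0 0 0 0 0 0 0 0 0]
```

View pics/t1.png

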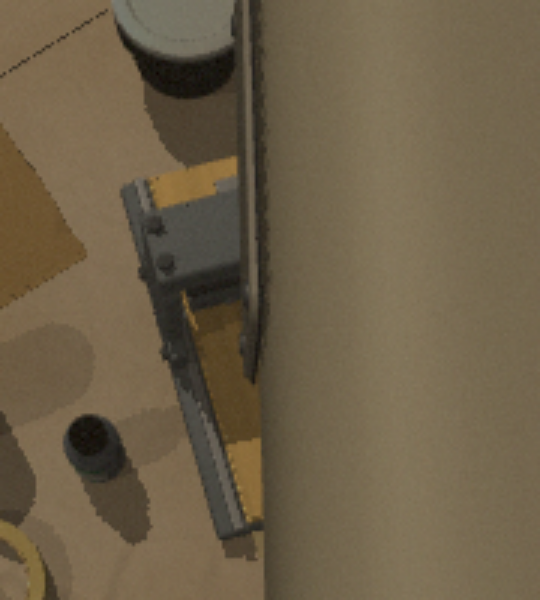

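The arm now covers the bar in the top view, but 3.4 N of steady contact force shows that the bar followed. Next is the first pull test, behind the tab.

>>> apply_moves([
  {"xyz": [5,0,0],"turn": [0,0,0],"grip": 0},
  {"xyz": [5,0,-40],"turn": [0,0,0],"grip": 0},
  {"xyz": [8,-15,-50],"turn": [0,0,0],"grip": 0},
  {"xyz": [15,-52,-50],"turn": [0,0,0],"grip": 0},
  {"xyz": [24,-92,-50],"turn": [0,0,0],"grip": 0},
  {"xyz": [31,-132,-45],"turn": [0,0,0],"grip": 0},
  {"xyz": [31,-160,-20],"turn": [0,0,0],"grip": 0},
  {"xyz": [31,-160,20],"turn": [0,0,0],"grip": 0},
  {"xyz": [31,-160,60],"turn": [0,0,0],"grip": 0},
  {"xyz": [31,-160,100],"turn": [0,0,0],"grip": 0},
  {"xyz": [31,-160,140],"turn": [0,0,0],"grip": 0},
  {"xyz": [31,-160,152],"turn": [0,0,0],"grip": 0},
])

```text
clock: 5.28
tcp_pos: [0.5158, -0.0831, 0.0484]
orientation: [-0.002, 0.707, 0.707, -0.002]
wrist_force: [-1.2, 1.0, -0.0]
finger_gap: 0.0002
grip_force: 0.0
```

```bash
python3 - <<'E'
from h import *
s=env.get_state();print(s['clock'],s['tcp_pos'],s['wrist_force'].round(2))
c=cam('wrist');np.savez('w1.npz',**c);P=pts(c);X=P[c['z_map']>0]
m=(X[:,2]>.06)&(X[:,2]<.08)&(abs(X[:,1]+.085)<.02)&(X[:,0]<.51)&(X[:,0]>.46);Q=X[m];print(len(Q),len(Q) and cv2.minAreaRect(Q[:,:2].astype(np.float32)*1000))
s2=cam('side');a=c['color'];b=s2['color'][110:270,190:350]
cv2.imwrite('pics/w1.png',np.hstack([cv2.resize(a,(512,384)),cv2.resize(b,(288,288)).copy() if 0 else np.vstack([cv2.resize(b,(288,288)),np.zeros((96,288,3),np.uint8)])]))
E
```

```text
5.2833 [ 0.51581584 -0.08308304  0.0484245 ] [-1.25  0.99 -0.03]
1076 ((499.1394958496094, -83.21764373779297), (25.014820098876953, 20.17537498474121), 86.48870849609375)
```

View pics/w1.png

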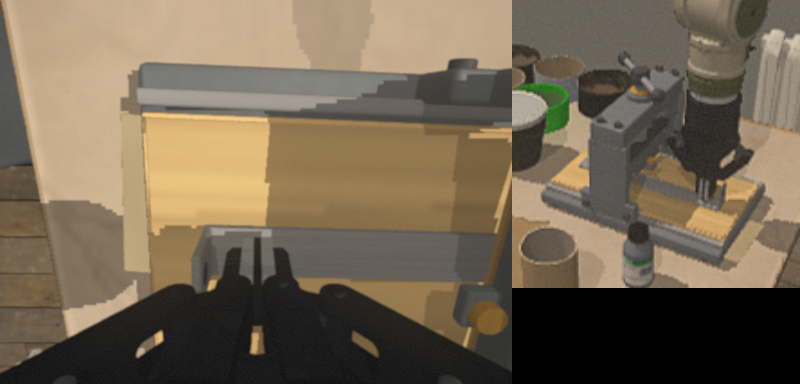

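The fingers stand behind the tab at wrist view (255,240), clear above the strip. Now a slow draw.

>>> apply_moves([
  {"xyz": [0,-2,-2],"turn": [0,0,0],"grip": 0},
  {"xyz": [0,-4,-2],"turn": [0,0,0],"grip": 0},
  {"xyz": [0,-5,-2],"turn": [0,0,0],"grip": 0},
  {"xyz": [0,-6,-2],"turn": [0,0,0],"grip": 0},
  {"xyz": [0,-7,-2],"turn": [0,0,0],"grip": 0},
])

```text
clock: 5.8
tcp_pos: [0.5134, -0.0843, 0.0566]
orientation: [0.001, 0.707, 0.707, 0.0]
wrist_force: [-0.9, -0.8, 0.3]
finger_gap: 0.0001
grip_force: 0.0
```

>>> apply_moves([
  {"xyz": [0,-0.5,0],"turn": [0,0,0],"grip": 0},
  {"xyz": [0,-1,0],"turn": [0,0,0],"grip": 0},
  {"xyz": [0,-1.5,0],"turn": [0,0,0],"grip": 0},
])

```text
clock: 6.05
tcp_pos: [0.5111, -0.084, 0.0555]
orientation: [0.0, 0.707, 0.707, 0.0]
wrist_force: [-0.5, 0.1, 0.3]
finger_gap: -0.0002
grip_force: 0.0
```

>>> apply_moves([
  {"xyz": [0,-0.5,0],"turn": [0,0,0],"grip": 0},
  {"xyz": [0,-1,0],"turn": [0,0,0],"grip": 0},
  {"xyz": [0,-1.5,0],"turn": [0,0,0],"grip": 0},
])

```text
clock: 6.3
tcp_pos: [0.5095, -0.0839, 0.0552]
orientation: [-0.0, 0.707, 0.707, -0.0]
wrist_force: [-0.6, 0.2, 0.2]
finger_gap: 0.0002
grip_force: 0.0
```

>>> apply_moves([
  {"xyz": [0,-0.5,0],"turn": [0,0,0],"grip": 0},
  {"xyz": [0,-1,0],"turn": [0,0,0],"grip": 0},
  {"xyz": [0,-1.5,0],"turn": [0,0,0],"grip": 0},
])

```text
clock: 6.55
tcp_pos: [0.508, -0.0839, 0.0552]
orientation: [-0.0, 0.707, 0.707, -0.0]
wrist_force: [-0.1, 0.1, -0.4]
finger_gap: -0.0002
grip_force: 0.0
```

>>> apply_moves([
  {"xyz": [0,-1,2],"turn": [0,0,0],"grip": 0},
  {"xyz": [0,-2,2],"turn": [0,0,0],"grip": 0},
  {"xyz": [0,-3,2],"turn": [0,0,0],"grip": 0},
])

```text
clock: 6.8
tcp_pos: [0.5051, -0.084, 0.0532]
orientation: [0.0, 0.707, 0.707, 0.0]
wrist_force: [0.3, 0.1, -0.3]
finger_gap: 0.0002
grip_force: 0.3
```

>>> apply_moves([
  {"xyz": [0,-1,0],"turn": [0,0,0],"grip": 0},
  {"xyz": [0,-2,0],"turn": [0,0,0],"grip": 0},
  {"xyz": [0,-3,0],"turn": [0,0,0],"grip": 0},
])

```text
clock: 7.05
tcp_pos: [0.502, -0.0839, 0.0533]
orientation: [0.0, 0.707, 0.707, -0.0]
wrist_force: [0.5, -0.3, -0.6]
finger_gap: -0.0002
grip_force: 0.3
```

>>> apply_moves([
  {"xyz": [0,-1,0],"turn": [0,0,0],"grip": 0},
  {"xyz": [0,-2,0],"turn": [0,0,0],"grip": 0},
  {"xyz": [0,-3,0],"turn": [0,0,0],"grip": 0},
])

```text
clock: 7.3
tcp_pos: [0.499, -0.0839, 0.0533]
orientation: [0.0, 0.707, 0.707, -0.0]
wrist_force: [0.5, -0.5, 0.3]
finger_gap: -0.0001
grip_force: 0.3
```

Still loose, sliding at about 1 N. Next about 0.4 turn more.

>>> apply_moves([
  {"xyz": [0,6,0],"turn": [0,0,0],"grip": 0},
  {"xyz": [0,10,-35],"turn": [0,0,0],"grip": 0},
  {"xyz": [-2,15,-75],"turn": [0,0,0],"grip": 0},
  {"xyz": [-4,20,-115],"turn": [0,0,0],"grip": 0},
  {"xyz": [-6,35,-147],"turn": [0,0,0],"grip": 0},
  {"xyz": [-8,60,-150],"turn": [0,0,0],"grip": 0},
  {"xyz": [-8,80,-150],"turn": [0,0,0],"grip": 0},
  {"xyz": [-8,81,-150],"turn": [0,0,0],"grip": 0},
])

```text
clock: 7.97
tcp_pos: [0.5841, -0.0925, 0.2041]
orientation: [0.002, 0.707, 0.707, 0.001]
wrist_force: [-0.8, 0.5, -0.6]
finger_gap: -0.0001
grip_force: 0.0
```

>>> apply_moves([
  {"xyz": [2,6,0],"turn": [0,0,0],"grip": 0},
  {"xyz": [10,9,0],"turn": [0,0,0],"grip": 0},
  {"xyz": [18,12,0],"turn": [0,0,0],"grip": 0},
  {"xyz": [24,17,0],"turn": [0,0,0],"grip": 0},
  {"xyz": [30,23,0],"turn": [0,0,0],"grip": 0},
  {"xyz": [35,29,0],"turn": [0,0,0],"grip": 0},
  {"xyz": [38,37,0],"turn": [0,0,0],"grip": 0},
  {"xyz": [40,45,0],"turn": [0,0,0],"grip": 0},
  {"xyz": [41,53,0],"turn": [0,0,0],"grip": 0},
  {"xyz": [40,61,0],"turn": [0,0,0],"grip": 0},
  {"xyz": [38,69,0],"turn": [0,0,0],"grip": 0},
  {"xyz": [35,76,0],"turn": [0,0,0],"grip": 0},
])

```text
clock: 8.97
tcp_pos: [0.6567, -0.056, 0.2027]
orientation: [-0.001, 0.707, 0.707, 0.0]
wrist_force: [-2.0, -0.1, 0.0]
finger_gap: -0.0001
grip_force: 1.4
```

>>> apply_moves([
  {"xyz": [-5,7,0],"turn": [0,0,0],"grip": 0},
  {"xyz": [-11,13,0],"turn": [0,0,0],"grip": 0},
  {"xyz": [-17,17,0],"turn": [0,0,0],"grip": 0},
  {"xyz": [-25,21,0],"turn": [0,0,0],"grip": 0},
  {"xyz": [-25,21,0],"turn": [0,0,0],"grip": 0},
])

```text
clock: 9.38
tcp_pos: [0.6785, -0.0837, 0.203]
orientation: [0.001, 0.708, 0.707, 0.0]
wrist_force: [0.1, 0.6, 0.1]
finger_gap: 0.0003
grip_force: 0.0
```

>>> apply_moves([
  {"xyz": [6,0,0],"turn": [0,0,0],"grip": 0},
  {"xyz": [6,0,-40],"turn": [0,0,0],"grip": 0},
  {"xyz": [4,-20,-50],"turn": [0,0,0],"grip": 0},
  {"xyz": [2,-58,-50],"turn": [0,0,0],"grip": 0},
  {"xyz": [0,-98,-50],"turn": [0,0,0],"grip": 0},
  {"xyz": [0,-138,-45],"turn": [0,0,0],"grip": 0},
  {"xyz": [0,-163,-20],"turn": [0,0,0],"grip": 0},
  {"xyz": [0,-165,20],"turn": [0,0,0],"grip": 0},
  {"xyz": [0,-165,60],"turn": [0,0,0],"grip": 0},
  {"xyz": [0,-165,100],"turn": [0,0,0],"grip": 0},
  {"xyz": [0,-165,140],"turn": [0,0,0],"grip": 0},
  {"xyz": [0,-165,150],"turn": [0,0,0],"grip": 0},
])

```text
clock: 10.38
tcp_pos: [0.5087, -0.0807, 0.0488]
orientation: [-0.003, 0.707, 0.707, -0.001]
wrist_force: [-1.5, 1.2, -0.8]
finger_gap: 0.0001
grip_force: 0.0
```

>>> apply_moves([
  {"xyz": [0,0,0],"turn": [0,0,0],"grip": 0},
  {"xyz": [0,-4,0],"turn": [0,0,0],"grip": 0},
  {"xyz": [0,-8,0],"turn": [0,0,0],"grip": 0},
  {"xyz": [0,-11,0],"turn": [0,0,0],"grip": 0},
  {"xyz": [0,-12,0],"turn": [0,0,0],"grip": 0},
  {"xyz": [0,-13,0],"turn": [0,0,0],"grip": 0},
])

```text
clock: 10.88
tcp_pos: [0.4999, -0.0823, 0.0548]
orientation: [0.001, 0.707, 0.707, 0.001]
wrist_force: [-0.5, 1.4, -0.3]
finger_gap: -0.0001
grip_force: 0.0
```

>>> apply_moves([
  {"xyz": [0,-1,0],"turn": [0,0,0],"grip": 0},
  {"xyz": [0,-2,0],"turn": [0,0,0],"grip": 0},
])

```text
clock: 11.05
tcp_pos: [0.4987, -0.0822, 0.0543]
orientation: [0.001, 0.707, 0.707, 0.001]
wrist_force: [3.7, 1.2, 0.8]
finger_gap: 0.0002
grip_force: 2.2
```

>>> apply_moves([
  {"xyz": [0,-1,0],"turn": [0,0,0],"grip": 0},
  {"xyz": [0,-2,0],"turn": [0,0,0],"grip": 0},
])

```text
clock: 11.22
tcp_pos: [0.4983, -0.0825, 0.0545]
orientation: [0.003, 0.707, 0.707, 0.002]
wrist_force: [7.6, 0.5, -1.7]
finger_gap: 0.0002
grip_force: 3.9
```

>>> apply_moves([
  {"xyz": [0,-0.7,0],"turn": [0,0,0],"grip": 0},
])

```text
clock: 11.3
tcp_pos: [0.4978, -0.0826, 0.0544]
orientation: [0.003, 0.707, 0.707, 0.002]
wrist_force: [7.5, -1.0, -0.8]
finger_gap: -0.0003
grip_force: 3.9
```

>>> apply_moves([
  {"xyz": [0,-0.7,0],"turn": [0,0,0],"grip": 0},
])

```text
clock: 11.38
tcp_pos: [0.4973, -0.0827, 0.0544]
orientation: [0.003, 0.707, 0.707, 0.002]
wrist_force: [8.5, -0.4, -0.8]
finger_gap: -0.0
grip_force: 4.0
```

>>> apply_moves([
  {"xyz": [0,-0.7,0],"turn": [0,0,0],"grip": 0},
])

```text
clock: 11.47
tcp_pos: [0.4967, -0.0828, 0.0544]
orientation: [0.003, 0.707, 0.707, 0.002]
wrist_force: [8.1, 0.2, -1.4]
finger_gap: -0.0004
grip_force: 4.0
```

>>> apply_moves([
  {"xyz": [0,-0.7,0],"turn": [0,0,0],"grip": 0},
])

```text
clock: 11.55
tcp_pos: [0.496, -0.0828, 0.0544]
orientation: [0.003, 0.707, 0.707, 0.002]
wrist_force: [8.5, 0.1, -1.2]
finger_gap: 0.0
grip_force: 4.0
```

It drags at about 8 to 8.5 N, inside the band but near its upper edge. I'll ease the screw by about 25° and retest.

>>> apply_moves([
  {"xyz": [0,8,0],"turn": [0,0,0],"grip": 0},
  {"xyz": [0,14,-35],"turn": [0,0,0],"grip": 0},
  {"xyz": [5,15,-75],"turn": [0,0,0],"grip": 0},
  {"xyz": [10,20,-115],"turn": [0,0,0],"grip": 0},
  {"xyz": [18,35,-148],"turn": [0,0,0],"grip": 0},
  {"xyz": [20,65,-149],"turn": [0,0,0],"grip": 0},
  {"xyz": [20,90,-149],"turn": [0,0,0],"grip": 0},
  {"xyz": [20,90,-149],"turn": [0,0,0],"grip": 0},
  {"xyz": [20,90,-149],"turn": [0,0,0],"grip": 0},
])

```text
clock: 12.3
tcp_pos: [0.5824, -0.0617, 0.2012]
orientation: [-0.001, 0.707, 0.707, -0.001]
wrist_force: [-0.6, -0.6, 0.6]
finger_gap: -0.0004
grip_force: 0.0
```

```bash
python3 - <<'E'
from h import *
s=env.get_state();print(s['clock'],s['tcp_pos'],s['wrist_force'].round(2))
c=cam('side');P=pts(c);X=P.reshape(-1,3)
d=X[:,:2]-[.633,-.1];r=np.hypot(*d.T);m=(X[:,2]>.203)&(X[:,2]<.226)&(r<.075)&(r>.02)&(d[:,0]>.0);print(m.sum(),np.degrees(np.arctan2(d[m,1],d[m,0])).round())
E
```

```text
12.3 [ 0.58243433 -0.06172655  0.20116354] [-0.59 -0.63  0.58]
87 [ 7. 11.  6.  5. 11.  8. 11. 11. 11. 10. 12. 12. 12. 12.  9.  9.  7. 12.
 15. 14. 13. 13. 13.  9. 12. 12.  8.  6. 10.  5. 13. 15. 16. 16. 14. 10.
 11. 14. 14. 13. 13. 10. 11. 14. 13. 13. 12. 12. 15. 15. 16. 15. 15. 13.
 14. 12. 12. 15. 13. 16. 14. 19. 14. 14. 14.  8. 13. 15. 15. 15. 14. 10.
 13. 17. 20. 14. 14. 22. 20. 18. 17. 11. 14. 17. 19. 13. 19.]
```

>>> apply_moves([
  {"xyz": [-8,0,0],"turn": [0,0,0],"grip": 0},
  {"xyz": [-15,0,0],"turn": [0,0,0],"grip": 0},
  {"xyz": [-20,0,0],"turn": [0,0,0],"grip": 0},
  {"xyz": [-24,0,0],"turn": [0,0,0],"grip": 0},
  {"xyz": [-28,0,0],"turn": [0,0,0],"grip": 0},
  {"xyz": [-32,0,0],"turn": [0,0,0],"grip": 0},
  {"xyz": [-35,0,0],"turn": [0,0,0],"grip": 0},
  {"xyz": [-38,0,0],"turn": [0,0,0],"grip": 0},
  {"xyz": [-40,0,0],"turn": [0,0,0],"grip": 0},
  {"xyz": [-41,0,0],"turn": [0,0,0],"grip": 0},
  {"xyz": [-41,0,0],"turn": [0,0,0],"grip": 0},
])

```text
clock: 13.27
tcp_pos: [0.5824, -0.1031, 0.2024]
orientation: [0.0, 0.707, 0.707, -0.0]
wrist_force: [0.3, 1.5, 0.7]
finger_gap: 0.0001
grip_force: 0.7
```

```bash
python3 - <<'E'
from h import *
s=env.get_state();print(s['clock'],s['tcp_pos'],s['wrist_force'].round(2))
c=cam('side');P=pts(c);X=P.reshape(-1,3)
d=X[:,:2]-[.633,-.1];r=np.hypot(*d.T);m=(X[:,2]>.203)&(X[:,2]<.226)&(r<.075)&(r>.02)&(d[:,0]>.0);print(m.sum(),np.median(np.degrees(np.arctan2(d[m,1],d[m,0])).round()))
E
```

```text
13.2667 [ 0.58237301 -0.10310839  0.20238444] [0.3  1.49 0.69]
95 31.0
```

>>> apply_moves([
  {"xyz": [8,0,0],"turn": [0,0,0],"grip": 0},
  {"xyz": [15,-25,0],"turn": [0,0,0],"grip": 0},
  {"xyz": [20,-60,5],"turn": [0,0,0],"grip": 0},
  {"xyz": [20,-70,40],"turn": [0,0,0],"grip": 0},
  {"xyz": [20,-70,80],"turn": [0,0,0],"grip": 0},
  {"xyz": [20,-70,120],"turn": [0,0,0],"grip": 0},
  {"xyz": [20,-70,147],"turn": [0,0,0],"grip": 0},
  {"xyz": [20,-71,148],"turn": [0,0,0],"grip": 0},
  {"xyz": [20,-75,148],"turn": [0,0,0],"grip": 0},
  {"xyz": [20,-80,148],"turn": [0,0,0],"grip": 0},
  {"xyz": [20,-83,148],"turn": [0,0,0],"grip": 0},
  {"xyz": [20,-84,148],"turn": [0,0,0],"grip": 0},
])

```text
clock: 14.32
tcp_pos: [0.4991, -0.0833, 0.0564]
orientation: [0.002, 0.707, 0.707, 0.001]
wrist_force: [0.2, 0.0, -0.2]
finger_gap: -0.0001
grip_force: 0.0
```

>>> apply_moves([
  {"xyz": [0,-1,0],"turn": [0,0,0],"grip": 0},
  {"xyz": [0,-2,0],"turn": [0,0,0],"grip": 0},
  {"xyz": [0,-3,0],"turn": [0,0,0],"grip": 0},
])

```text
clock: 14.57
tcp_pos: [0.4958, -0.0831, 0.0551]
orientation: [0.001, 0.707, 0.707, 0.0]
wrist_force: [2.1, -0.2, 1.6]
finger_gap: -0.0001
grip_force: 1.6
```

>>> apply_moves([
  {"xyz": [0,-0.7,0],"turn": [0,0,0],"grip": 0},
  {"xyz": [0,-1.4,0],"turn": [0,0,0],"grip": 0},
])

```text
clock: 14.73
tcp_pos: [0.4957, -0.0832, 0.0551]
orientation: [0.002, 0.707, 0.707, 0.001]
wrist_force: [4.7, 1.5, 1.1]
finger_gap: 0.0002
grip_force: 2.6
```

>>> apply_moves([
  {"xyz": [0,-0.7,0],"turn": [0,0,0],"grip": 0},
])

```text
clock: 14.82
tcp_pos: [0.4956, -0.0833, 0.0552]
orientation: [0.002, 0.707, 0.707, 0.001]
wrist_force: [7.1, -0.4, -0.1]
finger_gap: 0.0002
grip_force: 3.4
```

>>> apply_moves([
  {"xyz": [0,-0.7,0],"turn": [0,0,0],"grip": 0},
])

```text
clock: 14.9
tcp_pos: [0.4953, -0.0835, 0.0552]
orientation: [0.002, 0.707, 0.707, 0.002]
wrist_force: [8.0, -1.2, -0.8]
finger_gap: 0.0002
grip_force: 3.5
```

>>> apply_moves([
  {"xyz": [0,-0.7,0],"turn": [0,0,0],"grip": 0},
])

```text
clock: 14.98
tcp_pos: [0.4947, -0.0836, 0.0552]
orientation: [0.002, 0.707, 0.707, 0.002]
wrist_force: [7.3, -1.0, -0.5]
finger_gap: 0.0002
grip_force: 3.5
```

>>> apply_moves([
  {"xyz": [0,-0.6,0],"turn": [0,0,0],"grip": 0},
])

```text
clock: 15.07
tcp_pos: [0.4941, -0.0836, 0.0552]
orientation: [0.002, 0.707, 0.707, 0.002]
wrist_force: [6.6, -0.4, -0.8]
finger_gap: 0.0002
grip_force: 3.5
```

>>> apply_moves([
  {"xyz": [0,-0.6,0],"turn": [0,0,0],"grip": 0},
])

```text
clock: 15.15
tcp_pos: [0.4936, -0.0837, 0.0552]
orientation: [0.002, 0.707, 0.707, 0.002]
wrist_force: [6.2, -0.6, -0.3]
finger_gap: 0.0
grip_force: 3.5
```

>>> apply_moves([
  {"xyz": [0,-0.6,0],"turn": [0,0,0],"grip": 0},
])

```text
clock: 15.23
tcp_pos: [0.493, -0.0837, 0.0552]
orientation: [0.002, 0.707, 0.707, 0.002]
wrist_force: [7.3, -0.6, -1.0]
finger_gap: 0.0002
grip_force: 3.5
```

Sliding steadily at about 7 N, well inside the band. I'll release the tab, retreat clear and check the bystanders.

>>> apply_moves([
  {"xyz": [0,6,0],"turn": [0,0,0],"grip": 0},
  {"xyz": [0,10,0],"turn": [0,0,0],"grip": 0},
  {"xyz": [0,10,-35],"turn": [0,0,0],"grip": 0},
  {"xyz": [0,8,-75],"turn": [0,0,0],"grip": 0},
  {"xyz": [0,0,-115],"turn": [0,0,0],"grip": 0},
  {"xyz": [-15,-15,-150],"turn": [0,0,0],"grip": 0},
  {"xyz": [-40,-40,-180],"turn": [0,0,0],"grip": 0},
  {"xyz": [-70,-60,-200],"turn": [0,0,0],"grip": 0},
  {"xyz": [-100,-80,-210],"turn": [0,0,0],"grip": 0},
  {"xyz": [-130,-90,-210],"turn": [0,0,0],"grip": 0},
  {"xyz": [-130,-90,-210],"turn": [0,0,0],"grip": 0},
  {"xyz": [-130,-90,-210],"turn": [0,0,0],"grip": 0},
])

```text
clock: 16.23
tcp_pos: [0.3991, -0.2141, 0.2641]
orientation: [-0.001, 0.708, 0.706, -0.0]
wrist_force: [0.9, 0.5, -0.6]
finger_gap: -0.0002
grip_force: 0.0
```

```bash
python3 - <<'E'
from h import *
s=env.get_state();print(s['clock'],s['tcp_pos'],s['wrist_force'].round(2))
c=cam('top','t2');n0=dict(np.load('top0.npz'))['color'].astype(int);d=abs(c['color'].astype(int)-n0).max(2)
for nm,(u,v) in dict(bottle=(221,238),tape=(183,287),tube=(164,215)).items(): print(nm,(d[v-24:v+24,u-24:u+24]>40).sum())
E
```

```text
16.2333 [ 0.39905312 -0.21405018  0.26408224] [ 0.91  0.47 -0.56]
bottle 4
tape 0
tube 0
```

View pics/t2.png

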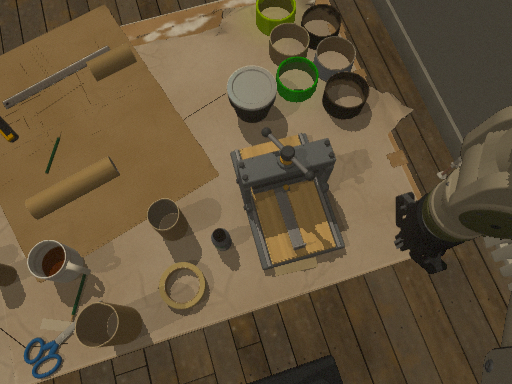

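The arm is clear at (440,210), the gauge lies under the scraper with its tab at (297,244), and the bottle, tape and tube have not moved.

```bash
python3 -c "
from workcell import ticket
print(ticket.hand_in())"
```

```text
the job is handed in; nothing more can be done
None
```

The press is set and handed in: the gauge is left nipped and drags at about 7 N (it first came out at about 8 N, so I eased the screw back slightly), and nothing round the press was moved.

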